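Close the standoff jar and hold it over the code reader

ROBOT

A 7-joint arm with a two-finger parallel gripper is mounted at the origin on the work surface. World frame = base frame: x ahead of the robot, y to its left, z up, the work surface at z = 0. Lengths are in m, angles in rad, forces in N, time in s.
With the tool pointing down it reaches from about 0.425 to 1.025 m from the base axis. Payload 9.4 kg.
Tool frame: the origin (TCP) lies at the very end of the fingers, on their centre line; the grasp point (between the pads) lies 19 mm behind it (robot.grip_depth is the distance from the TCP to the grasp point, in m); x points along the fingers, z is the direction in which the jaws open and shut, and the axes are right-handed (so a half turn about x gives the same grasp; the last joint's range is limited). The gripper opens to 93 mm and grips with 3 to 60 N. Pads are 15 mm wide; open, the fingers measure 128 mm over their backs; the gripper's body (75 mm by 188 mm) begins 65 mm behind the grasp point.
Start: joints at [-1.346, 0.599, -0.003, 1.599, 0.002, 0.943, -0.08], TCP at [0.216, 0.692, 0.219] pointing down, gripper open.
Joint ranges: [-2.57, 2.57], [-0.35, 1.97], [-1.29, 1.29], [0.11, 2.56], [-1.05, 4.19], [0.11, 1.86], [-2.63, 2.63]. Speed limits (rad/s): [2.22, 2.22, 3.01, 3.01, 3.14, 3.14, 3.14].

INTERFACE

Orientations are given as a 3x3 rotation matrix whose columns are the frame's x, y, z axes.
In Python, from station import robot gives the robot as it stands. The module is installed in compiled form; this text tells all that it offers.
- The arm moves only by the tool send_rows, never from a script. Its argument "series" is a list of rows, each an object with "offset": the shift along the tool's x, y, z each as a share of 100 cm, from -1 to 1, a list of three; "turn": the turn about the tool's x as a share of 0.5 rad, from -1 to 1; "fingers": the gripper command: -1 is shut, 1 is fully open, values between are in proportion. A call has 1 to 8 rows; each row shifts and turns the commanded pose from where the row before left it, along the tool's axes as they then stand; what a row does not reach is not made up. A row lasts 1/8 s, in which the tool goes at most 62.5 mm and 10.7 degrees, less where a joint would pass 70% of its speed; a pose out of reach is approached as far as the arm can. A call with a number of a shift or a turn outside -1 to 1 is refused whole. A call with a gripper value outside its range is refused whole. The fingers move at their own pace and stop on an object; "newtons" is the grip in N (left out, the last holds). Time passes only in rows, so rows that do not move let the fingers close. It gives the time, the measured TCP pose, the force and the opening at its end, in the units of the state.
- robot.get_obs(): the state, without advancing time (a new reading comes with each control period).
- robot.snapshot(name): name is "side" or "top" or "wrist"; returns the picture (384x512x3 uint8, red, green, blue); there is no depth.
- robot.camera_info(name): a dict with "fx", "fy", "cx", "cy" (pixels), "eye" and "rotation" of the camera in the world. Camera axes: x right, y down, z forward; pixel columns grow to the right and rows downward; lengths in m; the calibration is good to about 2 mm. A picture is of the moment at which its call begins: read the wrist's pose just before it. camera_info takes no time and is no camera call; for the wrist camera it gives the pose at the moment of the call.
- robot.finish_job(): hands the job in, once; it reports no verdict.
The state is a dict: "clock": time; "joint_positions": joint angles; "dq": joint speeds; "tau": joint torques, N m; "eef_pos": TCP position; "ee_rot": TCP orientation; "ft_force": force on the tool from outside, world axes, zero at the start; "moment": the same for the moment, N m; "finger_gap": finger opening in m.
Only numpy, scipy, OpenCV 4.12 (cv2) and the standard library are available. Lean on these libraries where they do the work, as an engineer would, in place of code of your own. Each camera call takes 0.05 s, during which the arm holds its last target. There are 200 camera calls.

TASK

The orange cap of the standoff jar is loose: with the jar still in its stand, turn the cap clockwise until it is fully tight. Then lift the jar by its cap out of the stand, keeping it upright all the way, and hold it level and still in the air over the middle of the reader's round window, its underside about 8 cm above the glass, so that the code under the jar can be read. Finish while holding it there, and leave everything else on the bench where it is.

Things in the scene. Friction and masses are not known exactly. Their poses are not given: they have to be found in the camera images.
- orange_jar: Square milky-white plastic jar (standoffs inside) with an orange screw cap, the one to close and lift. Body 60 x 60 x 75 mm tall; cap from 77 to 105 mm above the jar's underside. 0.24 to 0.44 kg. Origin at the centre of its underside, z up; black mark on the shoulder at its +x side. It stands in either of the stand's pockets, 5 mm above the table, its sides parallel to the pocket's.
- orange_cap (a joint): Captive quarter-turn cap on the orange jar: round, 44 mm across, 28 mm tall. Turns on the jar's vertical axis against 0.1 N m of friction, stays where left, never comes off or rises. In rad: 0 = fully tight at its stop (white line on cap in line with the black mark on the shoulder); positive = unscrewed, counter-clockwise from above; starts at 0.5 to 1.4. Tighten clockwise.
- orange_cap_top (a point): Centre of the top face of the orange cap, 105 mm above the jar's underside, 110 mm above the table while the jar is in the stand.
- stand: Fixed aluminium stand with two square pockets, centres at y = +62 and -62 mm in its frame. Each is 64 x 64 mm inside, 74 x 74 mm outside; walls 32 mm high over the table, floor 5 mm thick. Jars have 2 mm of play on every side; the pocket lets them turn about 0.07 rad at most. Origin on the table midway between the pockets, z up.
- reader: Fixed black code reader, a flat box 160 mm (x) by 140 mm (y) and 40 mm high, with a round window on top. Origin at the centre of its underside, z up.
- reader_window (a point): Centre of the round pale glass window (68 mm across, metal rim) in the middle of the reader's top, 40 mm above the table; z up.
- blue_jar: The same kind of jar with a blue cap, already tight, in the other pocket. Leave it alone. Origin at the centre of its underside.
- screwdriver: Bystander: screwdriver lying on the bench beyond the stand and reader. Origin at its middle underneath.
- board: Bystander: green circuit board 120 x 90 mm lying flat, under 20 mm tall, to the robot's right. Origin at the centre of its underside.
- multimeter: Bystander: yellow hand-held multimeter 160 x 80 x 34 mm lying on the bench to the robot's left. Origin at the centre of its underside.
- spool: Bystander: metal spool 64 mm across and 46 mm tall standing on its flange at the far left. Origin at the centre of its underside.
- bin: Bystander: empty black parts bin 90 x 120 x 55 mm at the far right. Origin at the centre of its underside.
- spray_bottle: Bystander: white spray bottle with a red head, 84 mm across and 235 mm tall, at the far left. Origin at the centre of its underside.
Mind the look-alikes: they are no part of the job. What is meant by the stand is not green or purple, and is the larger of those in its own colour.

How it is judged:
By the outcome, as a careful person would: the job done as asked, in the order asked, and still so for the second after the job is handed in, while the arm keeps its last pose, push and grip.
It also fails if it takes over 48 s, if anything falls off the work surface, if the arm or the gripper's body presses on something with over 40 N, if the wrist force passes 120 N, or if a joint passes its speed limit or range.

## Working session

There is one attempt and no reset: what is moved stays moved. The work goes in short steps, Python scripts to look and compute and a tool call to move; the robot and the scene stay as the last step left them, time stands still between calls to the robot, and variables do not carry over. Pictures are saved under pics/ and viewed, about 8 in all and at most 12, crops included, and the job is handed in when it is done.

Besides the shell and the picture viewer there is one more tool, called after "Call:" as name(argument=value, ...) on one line, values as JSON. send_rows: Moves the arm, as the interface text tells. Its arguments: {"type":"object","properties":{"series":{"type":"array"},"newtons":{"type":"number"}},"required":["series"]}

```bash
mkdir -p pics
cat > h.py <<'E'
import numpy as np, cv2, json
from station import robot
def snap(cam,name):
    info=robot.camera_info(cam); im=robot.snapshot(cam)
    cv2.imwrite(f'pics/{name}.png',im[...,::-1]); 
    json.dump({k:np.asarray(v).tolist() for k,v in info.items()},open(f'pics/{name}.json','w'))
    return im,info
def load(name):
    return cv2.imread(f'pics/{name}.png'),{k:np.array(v) for k,v in json.load(open(f'pics/{name}.json')).items()}
def ray(i,u,v,z):
    d=np.array(i['rotation'])@np.array([(u-i['cx'])/i['fx'],(v-i['cy'])/i['fy'],1.]); e=np.array(i['eye'])
    return e+d*(z-e[2])/d[2]
def proj(i,p):
    c=np.array(i['rotation']).T@(np.array(p)-np.array(i['eye'])); return np.array([i['fx']*c[0]/c[2]+i['cx'],i['fy']*c[1]/c[2]+i['cy']])
E
python3 - <<'E'
from h import *
o=robot.get_obs(); print({k:np.round(v,3).tolist() for k,v in o.items()})
a,i=snap('top','top0'); b,j=snap('side','side0')
for k in (i,j): print(k['fx'],np.round(k['eye'],3),np.round(k['rotation'],3).tolist())
cv2.imwrite('pics/both.png',cv2.resize(a,(800,600))[...,::-1])
E
```

```text
{'clock': 0.0, 'joint_positions': [-1.346, 0.6, -0.003, 1.6, 0.002, 0.943, -0.08], 'dq': [0.0, -0.0, -0.0, -0.0, 0.0, -0.001, 0.0], 'tau': [0.0, -76.506, 1.497, -25.234, -0.052, 0.017, 0.0], 'eef_pos': [0.215, 0.692, 0.218], 'ee_rot': [[-0.0, -0.955, 0.297], [-0.002, 0.297, 0.955], [-1.0, -0.0, -0.002]], 'ft_force': [0.618, -0.14, 0.128], 'moment': [-0.016, 0.002, -0.009], 'finger_gap': 0.093}
443.1234830208049 [0.256 0.003 1.391] [[0.009, -0.982, 0.188], [-1.0, -0.013, -0.017], [0.019, -0.187, -0.982]]
489.0394615638738 [ 0.447 -1.352  0.941] [[0.999, -0.02, 0.043], [-0.048, -0.535, 0.843], [0.006, -0.844, -0.536]]
```

View pics/both.png

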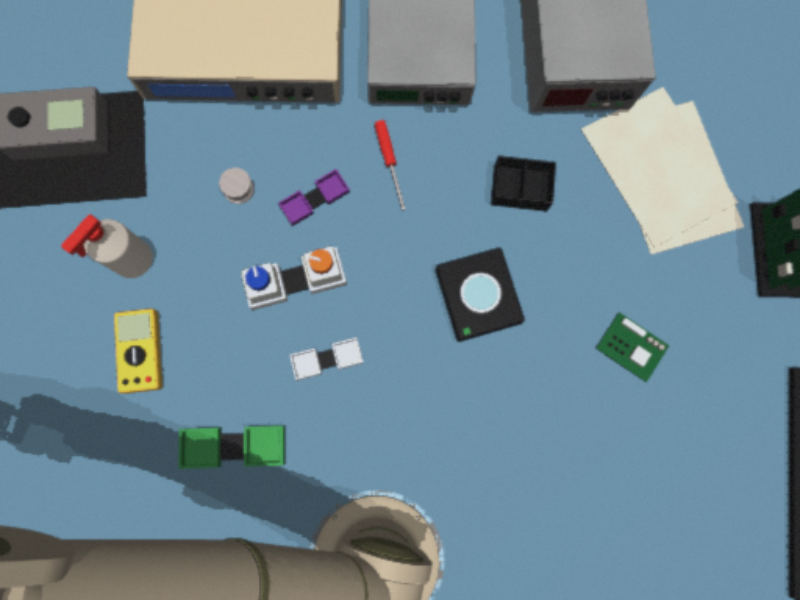

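View pics/side0.png

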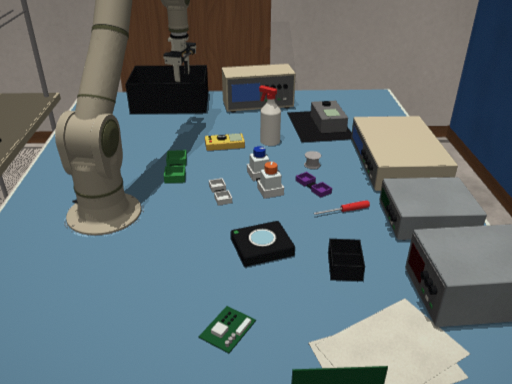

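The top view (800x600) shows the orange cap at about (320,261), the blue cap at (258,278) in the aluminium stand, and the reader window at (481,292). The green, purple and small white stands are look-alikes.

```bash
cat > m.py <<'E'
from h import *
from scipy import ndimage as nd
def blob(im,lo,hi,near):
    hsv=cv2.cvtColor(im,cv2.COLOR_BGR2HSV); m=cv2.inRange(hsv,lo,hi)
    m[np.hypot(*(np.indices(m.shape)-np.array(near)[::-1,None,None]))>30]=0
    (x,y),r=cv2.minEnclosingCircle(cv2.findNonZero(m)); return x,y,r
for n,no,nb,nw in (('top0',(205,167),(165,178),(308,187)),('side0',(271,168),(259,153),(262,238))):
    im,i=load(n)
    for lab,lo,hi,p,z in (('orange',(5,150,120),(18,255,255),no,.105),('blue',(105,150,80),(130,255,255),nb,.105),('win',(80,20,150),(100,120,255),nw,.04)):
        b=blob(im,lo,hi,p); print(n,lab,np.round(b,1),np.round(ray(i,b[0],b[1],z),4))
im,i=load('top0')
c=np.hstack([cv2.resize(im[145:205,145:230],None,fx=6,fy=6,interpolation=cv2.INTER_CUBIC)])
s,_=load('side0'); d=cv2.resize(s[140:200,240:290],None,fx=6,fy=6,interpolation=cv2.INTER_CUBIC)
cv2.imwrite('pics/crop.png',np.hstack([c,d])[:, :800])
E
python3 m.py
```

```text
top0 orange [205.  166.7   7. ] [0.5598 0.1112 0.105 ]
top0 blue [164.5 177.5   7.1] [0.5253 0.2298 0.105 ]
top0 win [318.5 181.3  23.5] [ 0.5332 -0.238   0.04  ]
side0 orange [270.5 165.    5.6] [0.5599 0.1185 0.105 ]
side0 blue [259.  148.5   5.2] [0.5258 0.2425 0.105 ]
side0 win [262.5 227.   27.6] [ 0.5186 -0.1504  0.04  ]
```

View pics/crop.png

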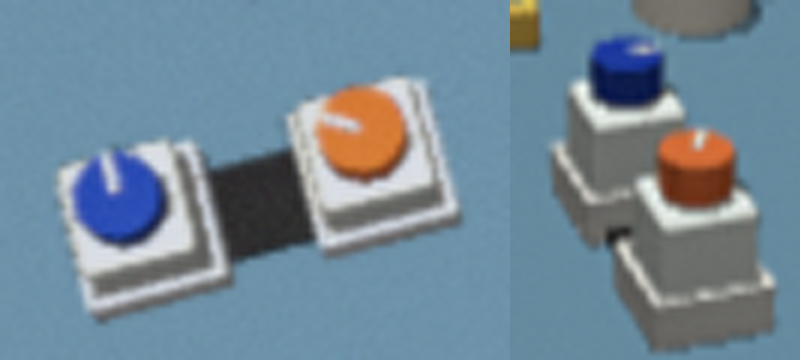

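The line on the orange cap points left and slightly up in the crop, about 73° in world. The stand yaw is about 16°, so the cap is about 1.0 rad loose. I'll now move to hover over it.

Call:
send_rows(series=[{"offset":[0,-0.027,-0.039],"turn":0,"fingers":1},{"offset":[0,-0.027,-0.039],"turn":0,"fingers":1},{"offset":[0,-0.027,-0.039],"turn":0,"fingers":1},{"offset":[0,-0.027,-0.039],"turn":0,"fingers":1},{"offset":[0,-0.027,-0.039],"turn":0,"fingers":1},{"offset":[0,-0.027,-0.039],"turn":0,"fingers":1}])

```text
clock: 0.85
eef_pos: [0.3009, 0.419, 0.2185]
ee_rot: [[-0.0, -0.955, 0.297], [-0.0, 0.297, 0.955], [-1.0, -0.0, -0.0]]
ft_force: [-0.1, -0.1, -0.4]
finger_gap: 0.0931
```

Call:
send_rows(series=[{"offset":[0,-0.041,-0.025],"turn":0,"fingers":1},{"offset":[0,-0.041,-0.025],"turn":0,"fingers":1},{"offset":[0,-0.041,-0.025],"turn":0,"fingers":1},{"offset":[0,-0.041,-0.025],"turn":0,"fingers":1},{"offset":[0,-0.041,-0.025],"turn":0,"fingers":1},{"offset":[0,-0.041,-0.025],"turn":0,"fingers":1},{"offset":[0,-0.041,-0.025],"turn":0,"fingers":1},{"offset":[0,-0.041,-0.025],"turn":0,"fingers":1}])

```text
clock: 1.85
eef_pos: [0.5552, 0.1309, 0.2185]
ee_rot: [[-0.0, -0.955, 0.297], [-0.0, 0.297, 0.955], [-1.0, 0.0, -0.0]]
ft_force: [-0.3, 0.4, -0.5]
finger_gap: 0.0928
```

Run:
```python
from h import *
o=robot.get_obs(); print({k:np.round(o[k],4).tolist() for k in('clock','eef_pos','ee_rot','dq','ft_force','joint_positions')})
a,i=snap('wrist','w1'); print(i['fx'],np.round(i['eye'],3),np.round(i['rotation'],3).tolist())
for p in ((.558,.112,.11),(.533,-.238,.04)): print(proj(i,p))
```

```text
{'clock': 1.85, 'eef_pos': [0.5552, 0.1309, 0.2185], 'ee_rot': [[-0.0002, -0.9548, 0.2972], [-0.0, 0.2972, 0.9548], [-1.0, 0.0002, -0.0001]], 'dq': [0.617, 0.2016, 0.0425, -0.3619, -0.0345, 0.1601, 0.6742], 'ft_force': [-0.2837, 0.3679, -0.4633], 'joint_positions': [-0.3688, 0.4142, 0.0524, 1.9616, -0.0305, 0.7668, 0.9703]}
294.8491309307729 [0.49  0.152 0.385] [[0.297, 0.926, 0.235], [0.955, -0.288, -0.073], [-0.0, 0.246, -0.969]]
[241.53525211 197.04683916]
[-23.76981402 243.11331776]
```

View pics/w1.png

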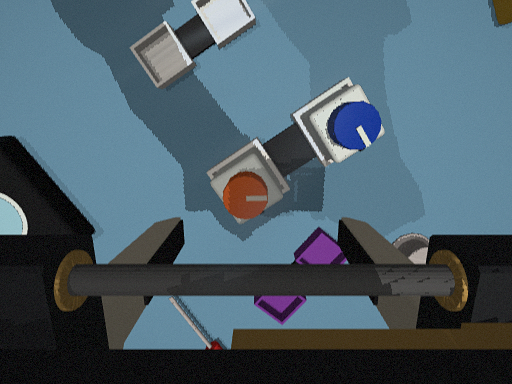

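The wrist view shows the orange cap at (245,195), within a few mm of where I projected it, with its line pointing right. Next I'll refine the cap by a silhouette fit and the window by an ellipse fit.

```bash
cat > fit.py <<'E'
from h import *
from scipy.optimize import least_squares
t=np.linspace(0,2*np.pi,72,endpoint=False)
def hullc(pts):
    h=cv2.convexHull(np.float32(pts)); m=cv2.moments(h); return np.array([m['m10']/m['m00'],m['m01']/m['m00']]),m['m00']
def cap(im,i,near,z0,x0,lo=(3,130,60),hi=(18,255,255)):
    m=cv2.inRange(cv2.cvtColor(im,cv2.COLOR_BGR2HSV),lo,hi)
    m[np.hypot(*(np.indices(m.shape)-np.array(near)[::-1,None,None]))>45]=0
    m=cv2.morphologyEx(m,cv2.MORPH_OPEN,np.ones((3,3)))
    c,a=hullc(cv2.findNonZero(m)[:,0]+0.0)
    mod=lambda p:hullc([proj(i,(p[0]+.022*np.cos(q),p[1]+.022*np.sin(q),z)) for z in(z0,z0-.028) for q in t])
    s=least_squares(lambda p:mod(p)[0]-c,x0,diff_step=1e-3)
    return s.x,c,a,mod(s.x)[1]
E
python3 - <<'E'
from fit import *
o=robot.get_obs(); print(np.round(o['eef_pos'],4),np.abs(o['dq']).max())
a,i=snap('wrist','w2'); im=a[...,::-1].copy()
print('wrist cap',cap(im,i,(245,195),.11,(.56,.112)))
tp,ti=load('top0'); print('top cap',cap(tp,ti,(205,167),.11,(.56,.112)))
print('blue',cap(tp,ti,(165,178),.11,(.525,.23),(105,150,60),(130,255,255))[0])
h=cv2.cvtColor(tp,cv2.COLOR_BGR2HSV); print('win hsv',h[187,308],'table',h[187,400])
lo=np.clip(h[187,308].astype(int)-[12,30,40],0,255);hi=np.clip(h[187,308].astype(int)+[12,30,40],0,255)
m=cv2.inRange(h,lo,hi); n,l,st,ce=cv2.connectedComponentsWithStats(m); k=l[187,308]
print('win px',ce[k],st[k],'world',ray(ti,*ce[k],.04),'exp dia px',ti['fx']*.068/1.35)
E
```

```text
[0.5593 0.1248 0.2186] 0.12249524858357744
wrist cap (array([0.55953983, 0.11458006]), array([249.79144825, 189.04789804]), 1621.5, 1756.4897801734041)
top cap (array([0.56164338, 0.111279  ]), array([205.19259259, 166.7       ]), 135.0, 198.7983735903399)
blue [0.52541063 0.23061076]
win hsv [ 95  55 217] table [101  94 169]
win px [307.25531915 186.76861702] [297 176  22  22 376] world [ 0.51545455 -0.20274666  0.04      ] exp dia px 22.32029395956647
```

Call:
send_rows(series=[{"offset":[0,0,0],"turn":0,"fingers":1},{"offset":[0,0,0],"turn":0,"fingers":1},{"offset":[0,0,0],"turn":0,"fingers":1}])

```text
clock: 2.33
eef_pos: [0.5537, 0.1333, 0.2187]
ee_rot: [[-0.0, -0.955, 0.295], [0.0, 0.295, 0.955], [-1.0, 0.0, 0.0]]
ft_force: [0.1, 0.0, 0.7]
finger_gap: 0.0929
```

Run:
```python
from fit import *
o=robot.get_obs(); p=o['eef_pos']; print(np.round(p,4),np.abs(o['dq']).max())
a,i=snap('wrist','w3'); im=a[...,::-1].copy()
c=cap(im,i,(250,189),.11,(.56,.112)); print(c)
print('tool offset to cap',o['ee_rot'].T@(np.array([*c[0],.089])-p))
```

```text
[0.5537 0.1333 0.2187] 0.005616108932179164
(array([0.5596688 , 0.11447337]), array([243.06219059, 196.94657591]), 1616.0, 1753.5631540820468)
tool offset to cap [ 0.12966767 -0.01129143 -0.01626402]
```

Call:
send_rows(series=[{"offset":[0.02,-0.011,-0.016],"turn":0,"fingers":1},{"offset":[0.03,0,0],"turn":0,"fingers":1},{"offset":[0.03,0,0],"turn":0,"fingers":1},{"offset":[0,0,0],"turn":0,"fingers":1},{"offset":[0,0,0],"turn":0,"fingers":1}])

```text
clock: 3.0
eef_pos: [0.5605, 0.1141, 0.1395]
ee_rot: [[0.001, -0.955, 0.297], [0.0, 0.297, 0.955], [-1.0, -0.001, 0.0]]
ft_force: [0.5, 0.1, 0.4]
finger_gap: 0.0929
```

Run:
```python
from fit import *
o=robot.get_obs(); p=o['eef_pos']; print(np.round(p,4),np.abs(o['dq']).max(),o['ft_force'])
a,i=snap('wrist','w4'); im=a[...,::-1].copy()
q=proj(i,(.5597,.1145,.11)); c=cap(im,i,q,.11,(.56,.1145)); print(q,c)
print('tool offset to cap',o['ee_rot'].T@(np.array([*c[0],.089])-p))
```

```text
[0.5605 0.1141 0.1395] 0.0123567067072438 [0.45512602 0.06789901 0.39835772]
[259.04340557 214.64417047] (array([0.55966978, 0.11457246]), array([259.17529242, 210.26619666]), 3120.5, 3324.355134968646)
tool offset to cap [0.0505034  0.00096211 0.00021488]
```

View pics/w4.png

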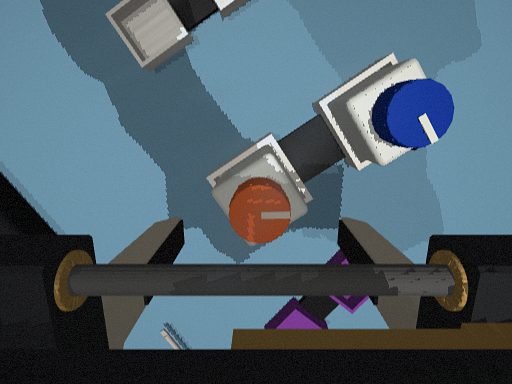

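The cap is at (259,210), centred between the jaws, and the line points along the tool's +z. I'll descend and grip.

Call:
send_rows(series=[{"offset":[0.025,0.001,0],"turn":0,"fingers":1},{"offset":[0.025,0,0],"turn":0,"fingers":1},{"offset":[0,0,0],"turn":0,"fingers":1},{"offset":[0,0,0],"turn":0,"fingers":-1},{"offset":[0,0,0],"turn":0,"fingers":-1},{"offset":[0,0,0],"turn":0,"fingers":-1},{"offset":[0,0,0],"turn":0,"fingers":-1},{"offset":[0,0,0],"turn":0,"fingers":-1}], newtons=25)

```text
clock: 4.05
eef_pos: [0.5592, 0.1139, 0.0888]
ee_rot: [[0.0, -0.955, 0.297], [0.0, 0.297, 0.955], [-1.0, -0.0, 0.0]]
ft_force: [0.2, -0.5, -0.6]
finger_gap: 0.0476
```

Call:
send_rows(series=[{"offset":[0,0,0],"turn":0,"fingers":-1},{"offset":[0,0,0],"turn":0,"fingers":-1},{"offset":[0,0,0],"turn":0,"fingers":-1}])

```text
clock: 4.42
eef_pos: [0.5591, 0.1138, 0.0886]
ee_rot: [[-0.0, -0.955, 0.297], [-0.0, 0.297, 0.955], [-1.0, 0.0, -0.0]]
ft_force: [-0.4, -0.2, 0.8]
finger_gap: 0.0438
```

```bash
cat > st.py <<'E'
from h import *
o=robot.get_obs(); r=o['ee_rot']
print('pos',np.round(o['eef_pos'],4),'psi',round(float(np.arctan2(r[1,2],r[0,2])),4),'f',np.round(o['ft_force'],2),'m',np.round(o['moment'],3),'gap',round(float(o['finger_gap']),4),'j7',round(float(o['joint_positions'][6]),3),'t',round(o['clock'],2))
E
python3 st.py
```

```text
pos [0.5591 0.1138 0.0886] psi 1.2688 f [-0.4  -0.21  0.78] m [-0.225  0.062  0.014] gap 0.0438 j7 1.01 t 4.42
```

Call:
send_rows(series=[{"offset":[0,0,0],"turn":0.2,"fingers":-1},{"offset":[0,0,0],"turn":0.2,"fingers":-1},{"offset":[0,0,0],"turn":0.2,"fingers":-1},{"offset":[0,0,0],"turn":0.2,"fingers":-1},{"offset":[0,0,0],"turn":0.2,"fingers":-1},{"offset":[0,0,0],"turn":0.2,"fingers":-1},{"offset":[0,0,0],"turn":0.2,"fingers":-1},{"offset":[0,0,0],"turn":0.2,"fingers":-1}])

```text
clock: 5.42
eef_pos: [0.5596, 0.1143, 0.0887]
ee_rot: [[0.001, -0.45, 0.893], [0.0, 0.893, 0.45], [-1.0, -0.0, 0.001]]
ft_force: [0.8, 0.1, -0.7]
finger_gap: 0.0435
```

```bash
python3 st.py
```

```text
pos [0.5596 0.1143 0.0887] psi 0.4663 f [ 0.77  0.1  -0.7 ] m [ 0.046 -0.193  0.092] gap 0.0435 j7 0.48 t 5.42
```

Call:
send_rows(series=[{"offset":[0,0,0],"turn":0.1,"fingers":-1},{"offset":[0,0,0],"turn":0.1,"fingers":-1},{"offset":[0,0,0],"turn":0,"fingers":-1}])

```text
clock: 5.8
eef_pos: [0.5596, 0.1143, 0.0887]
ee_rot: [[0.001, -0.361, 0.933], [0.0, 0.933, 0.361], [-1.0, -0.0, 0.001]]
ft_force: [1.8, 1.0, -1.7]
finger_gap: 0.0436
```

```bash
python3 st.py
```

```text
pos [0.5596 0.1143 0.0887] psi 0.3691 f [ 1.82  1.05 -1.72] m [ 0.326 -0.512  0.026] gap 0.0436 j7 0.415 t 5.8
```

Call:
send_rows(series=[{"offset":[0,0,0],"turn":0.1,"fingers":-1},{"offset":[0,0,0],"turn":0,"fingers":-1}])

```text
clock: 6.05
eef_pos: [0.5595, 0.1142, 0.0887]
ee_rot: [[0.001, -0.313, 0.95], [0.0, 0.95, 0.313], [-1.0, -0.0, 0.001]]
ft_force: [1.9, 2.1, -0.5]
finger_gap: 0.0434
```

```bash
python3 st.py
```

```text
pos [0.5595 0.1142 0.0887] psi 0.3182 f [ 1.91  2.12 -0.55] m [ 0.499 -0.691 -0.005] gap 0.0434 j7 0.382 t 6.05
```

Call:
send_rows(series=[{"offset":[0,0,0],"turn":0.1,"fingers":-1},{"offset":[0,0,0],"turn":0,"fingers":-1}])

```text
clock: 6.3
eef_pos: [0.5594, 0.1141, 0.0887]
ee_rot: [[0.001, -0.265, 0.964], [0.0, 0.964, 0.265], [-1.0, -0.0, 0.001]]
ft_force: [2.1, 2.4, -1.0]
finger_gap: 0.0435
```

```bash
python3 st.py
```

```text
pos [0.5594 0.1141 0.0887] psi 0.268 f [ 2.05  2.45 -1.01] m [ 0.565 -0.837  0.028] gap 0.0435 j7 0.348 t 6.3
```

Call:
send_rows(series=[{"offset":[0,0,0],"turn":0.1,"fingers":-1},{"offset":[0,0,0],"turn":0,"fingers":-1}])

```text
clock: 6.55
eef_pos: [0.5594, 0.1141, 0.0887]
ee_rot: [[0.001, -0.216, 0.976], [0.0, 0.976, 0.216], [-1.0, -0.0, 0.001]]
ft_force: [4.3, 2.9, 0.6]
finger_gap: 0.0435
```

```bash
python3 st.py
```

```text
pos [0.5594 0.1141 0.0887] psi 0.2179 f [4.34 2.93 0.58] m [ 0.617 -0.982  0.072] gap 0.0435 j7 0.315 t 6.55
```

Call:
send_rows(series=[{"offset":[0,0,0],"turn":0.1,"fingers":-1},{"offset":[0,0,0],"turn":0,"fingers":-1}])

```text
clock: 6.8
eef_pos: [0.5596, 0.1141, 0.0888]
ee_rot: [[0.001, -0.168, 0.986], [-0.0, 0.986, 0.168], [-1.0, -0.0, 0.001]]
ft_force: [4.8, 1.3, -0.1]
finger_gap: 0.0434
```

```bash
python3 st.py; python3 -c "
from h import *
a,i=snap('wrist','w5')"
```

```text
pos [0.5596 0.1141 0.0888] psi 0.1689 f [ 4.75  1.32 -0.09] m [ 0.483 -1.232  0.519] gap 0.0434 j7 0.282 t 6.8
```

View pics/w5.png

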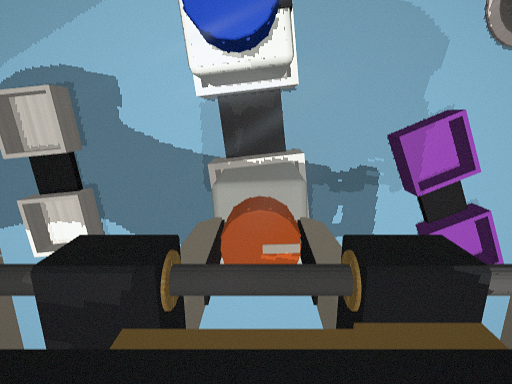

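The picture shows the cap held centrally at (261,235), with its line towards the right jaw. The z-moment has jumped to 0.52 N m against 0.1 N m of friction, so the stop is probably reached. A small extra turn should confirm it.

Call:
send_rows(series=[{"offset":[0,0,0],"turn":0.06,"fingers":-1},{"offset":[0,0,0],"turn":0,"fingers":-1}])

```text
clock: 7.1
eef_pos: [0.5595, 0.1145, 0.0889]
ee_rot: [[0.001, -0.14, 0.99], [0.0, 0.99, 0.14], [-1.0, 0.0, 0.001]]
ft_force: [4.3, 3.0, 1.9]
finger_gap: 0.0433
```

```bash
python3 st.py
```

```text
pos [0.5595 0.1145 0.0889] psi 0.1402 f [4.33 3.   1.87] m [ 0.759 -1.099  0.659] gap 0.0433 j7 0.263 t 7.1
```

Firm stop at 0.66 N m. Now I'll unwind the torque so the jar isn't jammed against the pocket, staying well below the point where the cap could loosen.

Call:
send_rows(series=[{"offset":[0,0,0],"turn":-0.06,"fingers":-1},{"offset":[0,0,0],"turn":0,"fingers":-1}], newtons=30)

```text
clock: 7.35
eef_pos: [0.5594, 0.1143, 0.0889]
ee_rot: [[0.0, -0.168, 0.986], [0.001, 0.986, 0.168], [-1.0, 0.001, 0.001]]
ft_force: [4.1, 3.3, 3.3]
finger_gap: 0.0439
```

```bash
python3 st.py
```

```text
pos [0.5594 0.1143 0.0889] psi 0.1686 f [4.09 3.28 3.35] m [ 0.863 -0.907  0.07 ] gap 0.0439 j7 0.282 t 7.35
```

Call:
send_rows(series=[{"offset":[0,0,0],"turn":-0.05,"fingers":-1},{"offset":[0,0,0],"turn":0,"fingers":-1}])

```text
clock: 7.6
eef_pos: [0.5589, 0.1143, 0.0889]
ee_rot: [[-0.0, -0.193, 0.981], [0.001, 0.981, 0.193], [-1.0, 0.001, -0.0]]
ft_force: [1.5, 4.3, 4.7]
finger_gap: 0.0431
```

```bash
python3 st.py
```

```text
pos [0.5589 0.1143 0.0889] psi 0.1944 f [1.46 4.29 4.69] m [ 0.928 -0.49   0.008] gap 0.0431 j7 0.299 t 7.6
```

Call:
send_rows(series=[{"offset":[0,0.001,0],"turn":0,"fingers":-1},{"offset":[0,0,0],"turn":0,"fingers":-1},{"offset":[-0.004,0,0],"turn":0,"fingers":-1},{"offset":[-0.006,0,0],"turn":0,"fingers":-1},{"offset":[-0.006,0,0],"turn":0,"fingers":-1},{"offset":[-0.004,0,0],"turn":0,"fingers":-1},{"offset":[0,0,0],"turn":0,"fingers":-1}], newtons=45)

```text
clock: 8.48
eef_pos: [0.5586, 0.1149, 0.109]
ee_rot: [[-0.0, -0.193, 0.981], [0.0, 0.981, 0.193], [-1.0, 0.0, -0.0]]
ft_force: [1.3, 1.2, -3.0]
finger_gap: 0.043
```

```bash
python3 st.py
```

```text
pos [0.5586 0.1149 0.109 ] psi 0.194 f [ 1.28  1.21 -2.97] m [ 0.092 -0.306  0.056] gap 0.043 j7 0.282 t 8.47
```

Call:
send_rows(series=[{"offset":[-0.01,0,0],"turn":0,"fingers":-1},{"offset":[-0.015,0,0],"turn":0,"fingers":-1},{"offset":[-0.02,0,0],"turn":0,"fingers":-1},{"offset":[-0.02,0,0],"turn":0,"fingers":-1},{"offset":[-0.02,0,0],"turn":0,"fingers":-1},{"offset":[-0.01,0,0],"turn":0,"fingers":-1},{"offset":[0,0,0],"turn":0,"fingers":-1},{"offset":[0,0,0],"turn":0,"fingers":-1}])

```text
clock: 9.48
eef_pos: [0.5584, 0.1149, 0.2031]
ee_rot: [[-0.001, -0.193, 0.981], [-0.0, 0.981, 0.193], [-1.0, -0.0, -0.001]]
ft_force: [-0.5, -0.5, -4.5]
finger_gap: 0.0436
```

Run:
```python
from h import *
exec(open('st.py').read())
w=np.array([.5155,-.2027,.04+.08+.0836]); print('to go (tool)',r.T@(w-o['eef_pos']))
a,i=snap('wrist','w6'); b,j=snap('side','s6')
x=cv2.resize(b[110:280,200:330],None,fx=2.25,fy=2.25,interpolation=cv2.INTER_CUBIC)
cv2.imwrite('pics/c6.png',np.hstack([a[...,::-1],cv2.resize(x,(288,384))[...,::-1]]))
```

```text
pos [0.5584 0.1149 0.2031] psi 0.1941 f [-0.54 -0.51 -4.51] m [-0.091  0.024 -0.015] gap 0.0436 j7 0.203 t 9.47
to go (tool) [-0.00034259 -0.30337277 -0.10340319]
```

View pics/c6.png

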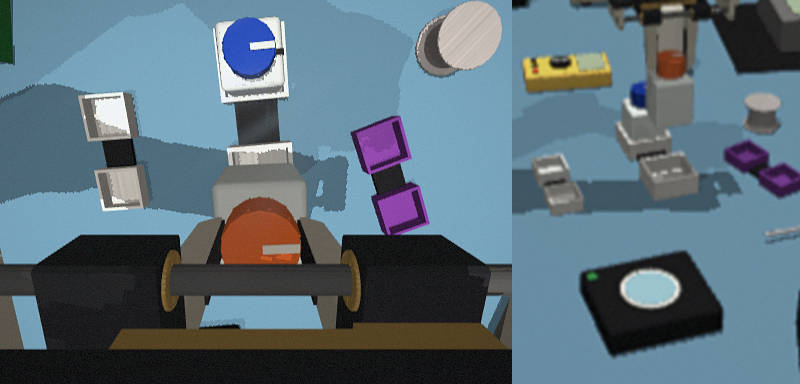

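The jar hangs upright, clear of the stand (4.5 N ≈ 0.45 kg), and the blue jar is undisturbed. The reader window in the side view is at about (262,237.5) in full-picture pixels. I'll check that against the top-view value.

Run:
```python
from h import *
b,j=load('s6'); h=cv2.cvtColor(b,cv2.COLOR_BGR2HSV); p=h[237,262].astype(int); print(p)
m=cv2.inRange(h,np.clip(p-[12,30,40],0,255),np.clip(p+[12,30,40],0,255)); n,l,st,ce=cv2.connectedComponentsWithStats(m); k=l[237,262]; print(ce[k],st[k],ray(j,*ce[k],.04))
```

```text
[ 95  62 206]
[261.68879668 236.93360996] [251 231  23  13 241] [ 0.51358583 -0.19948     0.04      ]
```

Call:
send_rows(series=[{"offset":[0,-0.006,-0.002],"turn":0,"fingers":-1},{"offset":[0,-0.012,-0.004],"turn":0,"fingers":-1},{"offset":[0,-0.02,-0.007],"turn":0,"fingers":-1},{"offset":[0,-0.025,-0.008],"turn":0,"fingers":-1},{"offset":[0,-0.025,-0.008],"turn":0,"fingers":-1},{"offset":[0,-0.025,-0.008],"turn":0,"fingers":-1},{"offset":[0,-0.025,-0.008],"turn":0,"fingers":-1},{"offset":[0,-0.025,-0.009],"turn":0,"fingers":-1}])

```text
clock: 10.58
eef_pos: [0.5366, -0.058, 0.2038]
ee_rot: [[0.0, -0.191, 0.982], [-0.0, 0.982, 0.191], [-1.0, -0.0, 0.0]]
ft_force: [0.4, 0.4, -5.0]
finger_gap: 0.0432
```

Call:
send_rows(series=[{"offset":[0,-0.025,-0.009],"turn":0,"fingers":-1},{"offset":[0,-0.025,-0.009],"turn":0,"fingers":-1},{"offset":[0,-0.025,-0.009],"turn":0,"fingers":-1},{"offset":[0,-0.025,-0.009],"turn":0,"fingers":-1},{"offset":[0,-0.02,-0.007],"turn":0,"fingers":-1},{"offset":[0,-0.013,-0.004],"turn":0,"fingers":-1},{"offset":[0,-0.007,-0.002],"turn":0,"fingers":-1},{"offset":[0,0,0],"turn":0,"fingers":-1}])

```text
clock: 11.58
eef_pos: [0.5162, -0.2025, 0.2036]
ee_rot: [[0.0, -0.192, 0.981], [0.0, 0.981, 0.192], [-1.0, 0.0, 0.0]]
ft_force: [0.8, 0.2, -4.3]
finger_gap: 0.0429
```

Call:
send_rows(series=[{"offset":[0,0,0],"turn":0,"fingers":-1},{"offset":[0,0,0],"turn":0,"fingers":-1},{"offset":[0,0,0],"turn":0,"fingers":-1},{"offset":[0,0,0],"turn":0,"fingers":-1}])

```text
clock: 12.08
eef_pos: [0.5164, -0.202, 0.2036]
ee_rot: [[0.0, -0.193, 0.981], [0.0, 0.981, 0.193], [-1.0, 0.0, 0.0]]
ft_force: [-0.1, -0.1, -4.1]
finger_gap: 0.0434
```

Run:
```python
from h import *
exec(open('st.py').read())
a,i=snap('wrist','w7'); b,j=snap('side','s7'); c,k=snap('top','t7')
x=cv2.resize(b[90:290,180:345],(330,400),interpolation=cv2.INTER_CUBIC); y=cv2.resize(c[120:260,220:380],(457,400),interpolation=cv2.INTER_CUBIC)
cv2.imwrite('pics/c7.png',np.hstack([x,y])[...,::-1])
p=o['eef_pos']; print('side proj underside/captop/win',[np.round(proj(j,(p[0],p[1],z)),1).tolist() for z in (p[2]-.0836,p[2]+.0214,.04)])
```

```text
pos [ 0.5164 -0.202   0.2036] psi 0.1944 f [-0.08 -0.06 -4.06] m [-0.018  0.05   0.004] gap 0.0434 j7 0.768 t 12.07
side proj underside/captop/win [[262.9, 215.5], [263.3, 184.6], [262.7, 237.4]]
```

View pics/c7.png

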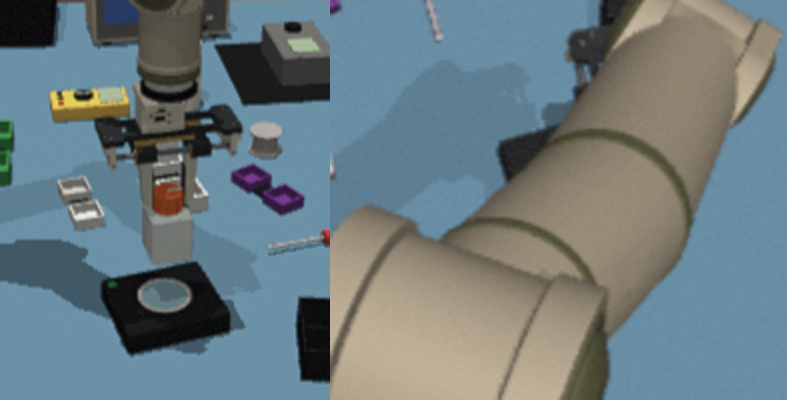

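View pics/w7.png

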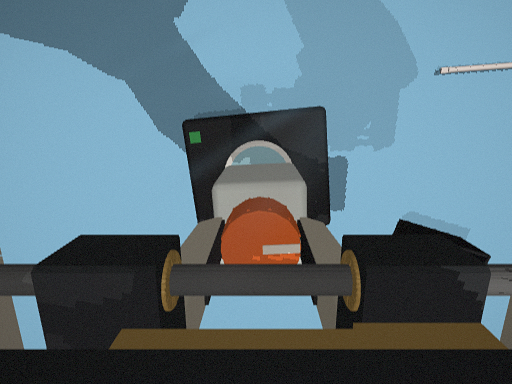

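```bash
python3 -c "
from h import *
exec(open('st.py').read()); print(np.abs(o['dq']).max()); print(robot.finish_job())"
```

```text
pos [ 0.5164 -0.2022  0.2037] psi 0.1942 f [ 0.28  0.35 -4.03] m [-0.08   0.065  0.004] gap 0.043 j7 0.768 t 12.22
0.0011109423995817002
the job is handed in; nothing more can be done
None
```

I tightened the orange cap, lifted the jar out of the stand by its cap, and handed the job in at 12.2 s with the jar held over the reader window.

- **Cap:** I turned it clockwise about 1.1 rad. The torque then rose from 0.1 N m or less to 0.66 N m, which means it reached the stop. I eased that torque off before lifting, without turning the cap back. The black mark on the shoulder was hidden by a finger, so I judged the cap tight from the torque, not by seeing the line and mark meet.
- **Position:** The TCP was at (0.516, -0.202). The top camera put the window at (0.5155, -0.203) and the side camera at (0.514, -0.199), so the offset is within about 3 mm.
- **Height:** The underside is about 8 cm above the glass. That comes from the TCP height and where I gripped the cap, and the side picture looks consistent with it.
- **Holding:** The arm was still, gripping at 45 N, with side forces and moments near zero. The jar looked upright in the pictures. The lifted weight read 4.0 to 4.5 N.
- **Rest of the bench:** Nothing else looked disturbed in the pictures. I did not measure each item.

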